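Move the seasonings from the wire rack into the serving caddy in the same order

TASK

The wire spice rack is due for a wash: move its four seasonings one at a time straight across into the light wooden caddy, standing upright and in the same order, so that whatever stands leftmost in the rack goes into the caddy's leftmost compartment, the second into the second, and so on. Do not set any of them on the worktop or in a wrong compartment on the way. The caddy is very light and its feet are close to its middle, so load it in a balanced way: it must neither tip nor be pushed out of its place.

Things in the scene. Friction and masses are not known exactly. Their poses are not given: they have to be found in the camera images.
- pepper_mill: turned wooden pepper mill, 58 mm wide and 170 mm tall, about 0.18 kg; its round wooden head, 50 mm wide between heights 123 and 158 mm, is the part to grip (it does not turn), with a 12 mm metal knob above it. Stands upright in one of the four places of the wire rack, which one varies. Origin: centre of its underside; z up along its axis.
- salt_shaker: round glass salt shaker with a steel cap, 44 mm wide and 90 mm tall, about 0.10 kg; glass body up to height 70 mm, cap 34 mm wide above. Stands upright in one of the four places of the wire rack, which one varies. Origin: centre of its underside; z up along its axis.
- spice_jar: round glass spice jar with a dark brown cap, 43 mm wide and 96 mm tall, about 0.11 kg; cap from height 75 mm up. Similar jars at the back of the worktop are not part of the job. Stands upright in one of the four places of the wire rack, which one varies. Origin: centre of its underside; z up along its axis.
- squat_jar: low round glass jar with a flat steel lid, 54 mm wide and 72 mm tall, about 0.13 kg. Stands upright in one of the four places of the wire rack, which one varies. Origin: centre of its underside; z up along its axis.
- wire_rack: rack to empty, fixed: dark plank 98 x 346 x 16 mm with a low steel-wire gallery round its four places. Origin: centre of its underside; y along the row to the robot's left, x away from the robot. Place centres at x = 0 and, left to right, y = +123, +41, -41, -123 mm; things stand at z = 16, wire tops at z = 42 mm. Yaw within 0.12 rad; nearer to or farther from the robot than the caddy.
- caddy: light-wood tray 84 x 350 mm with handles, loose, 0.16 kg. Origin: footprint centre on the worktop; y along the row to the robot's left, x away. Compartments 76 (x) by 78 mm, centres x = 0, left to right y = +123, +41, -41, -123; floor z = 18, dividers to 43, walls to 48, handles to 67 mm. Feet at y = +-49: a heavy end load tips it unless the middle compartments are loaded. Yaw within 0.12 rad.

How it is judged (in metres and radians):
At the end, for the whole second after the job is handed in: All four seasonings stand upright (within 8 degrees) on the floor of the caddy, one in each compartment, within 20 mm of its centre along and across, in the order they had in the rack, released and at rest; the caddy stands level and within 30 mm of where it was (((y of pepper_mill in the frame of caddy between 0.103 and 0.143 m and x of pepper_mill in the frame of caddy between -0.02 and 0.02 m and z of pepper_mill in the frame of caddy below 0.024 m) or (y of salt_shaker in the frame of caddy between 0.103 and 0.143 m and x of salt_shaker in the frame of caddy between -0.02 and 0.02 m and z of salt_shaker in the frame of caddy below 0.024 m) or (y of spice_jar in the frame of caddy between 0.103 and 0.143 m and x of spice_jar in the frame of caddy between -0.02 and 0.02 m and z of spice_jar in the frame of caddy below 0.024 m) or (y of squat_jar in the frame of caddy between 0.103 and 0.143 m and x of squat_jar in the frame of caddy between -0.02 and 0.02 m and z of squat_jar in the frame of caddy below 0.024 m)) and ((y of pepper_mill in the frame of caddy between 0.021 and 0.061 m and x of pepper_mill in the frame of caddy between -0.02 and 0.02 m and z of pepper_mill in the frame of caddy below 0.024 m) or (y of salt_shaker in the frame of caddy between 0.021 and 0.061 m and x of salt_shaker in the frame of caddy between -0.02 and 0.02 m and z of salt_shaker in the frame of caddy below 0.024 m) or (y of spice_jar in the frame of caddy between 0.021 and 0.061 m and x of spice_jar in the frame of caddy between -0.02 and 0.02 m and z of spice_jar in the frame of caddy below 0.024 m) or (y of squat_jar in the frame of caddy between 0.021 and 0.061 m and x of squat_jar in the frame of caddy between -0.02 and 0.02 m and z of squat_jar in the frame of caddy below 0.024 m)) and ((y of pepper_mill in the frame of caddy between -0.061 and -0.021 m and x of pepper_mill in the frame of caddy between -0.02 and 0.02 m and z of pepper_mill in the frame of caddy below 0.024 m) or (y of salt_shaker in the frame of caddy between -0.061 and -0.021 m and x of salt_shaker in the frame of caddy between -0.02 and 0.02 m and z of salt_shaker in the frame of caddy below 0.024 m) or (y of spice_jar in the frame of caddy between -0.061 and -0.021 m and x of spice_jar in the frame of caddy between -0.02 and 0.02 m and z of spice_jar in the frame of caddy below 0.024 m) or (y of squat_jar in the frame of caddy between -0.061 and -0.021 m and x of squat_jar in the frame of caddy between -0.02 and 0.02 m and z of squat_jar in the frame of caddy below 0.024 m)) and ((y of pepper_mill in the frame of caddy between -0.143 and -0.103 m and x of pepper_mill in the frame of caddy between -0.02 and 0.02 m and z of pepper_mill in the frame of caddy below 0.024 m) or (y of salt_shaker in the frame of caddy between -0.143 and -0.103 m and x of salt_shaker in the frame of caddy between -0.02 and 0.02 m and z of salt_shaker in the frame of caddy below 0.024 m) or (y of spice_jar in the frame of caddy between -0.143 and -0.103 m and x of spice_jar in the frame of caddy between -0.02 and 0.02 m and z of spice_jar in the frame of caddy below 0.024 m) or (y of squat_jar in the frame of caddy between -0.143 and -0.103 m and x of squat_jar in the frame of caddy between -0.02 and 0.02 m and z of squat_jar in the frame of caddy below 0.024 m)) and angle between each of pepper_mill, salt_shaker, spice_jar, squat_jar's own z axis and vertical below 0.15 rad and z of each of pepper_mill, salt_shaker, spice_jar, squat_jar in the frame of caddy above 0.012 m and linear speed of each of pepper_mill, salt_shaker, spice_jar, squat_jar, caddy below 0.02 m/s and angle between caddy's own z axis and vertical below 0.035 rad and distance of caddy from where it was at the start of the episode below 0.03 m); the robot touches nothing.
It fails at once if a seasoning is put into a compartment other than the one that matches its place in the rack (the compartment is filled while the rack place of the same number from the left is still occupied) ((((y of pepper_mill in the frame of caddy between 0.087 and 0.159 m and x of pepper_mill in the frame of caddy between -0.04 and 0.04 m and z of pepper_mill in the frame of caddy below 0.026 m) or (y of salt_shaker in the frame of caddy between 0.087 and 0.159 m and x of salt_shaker in the frame of caddy between -0.04 and 0.04 m and z of salt_shaker in the frame of caddy below 0.026 m) or (y of spice_jar in the frame of caddy between 0.087 and 0.159 m and x of spice_jar in the frame of caddy between -0.04 and 0.04 m and z of spice_jar in the frame of caddy below 0.026 m) or (y of squat_jar in the frame of caddy between 0.087 and 0.159 m and x of squat_jar in the frame of caddy between -0.04 and 0.04 m and z of squat_jar in the frame of caddy below 0.026 m)) and ((y of pepper_mill in the frame of wire_rack between 0.087 and 0.159 m and x of pepper_mill in the frame of wire_rack between -0.04 and 0.04 m and z of pepper_mill in the frame of wire_rack below 0.026 m) or (y of salt_shaker in the frame of wire_rack between 0.087 and 0.159 m and x of salt_shaker in the frame of wire_rack between -0.04 and 0.04 m and z of salt_shaker in the frame of wire_rack below 0.026 m) or (y of spice_jar in the frame of wire_rack between 0.087 and 0.159 m and x of spice_jar in the frame of wire_rack between -0.04 and 0.04 m and z of spice_jar in the frame of wire_rack below 0.026 m) or (y of squat_jar in the frame of wire_rack between 0.087 and 0.159 m and x of squat_jar in the frame of wire_rack between -0.04 and 0.04 m and z of squat_jar in the frame of wire_rack below 0.026 m))) or (((y of pepper_mill in the frame of caddy between 0.005 and 0.077 m and x of pepper_mill in the frame of caddy between -0.04 and 0.04 m and z of pepper_mill in the frame of caddy below 0.026 m) or (y of salt_shaker in the frame of caddy between 0.005 and 0.077 m and x of salt_shaker in the frame of caddy between -0.04 and 0.04 m and z of salt_shaker in the frame of caddy below 0.026 m) or (y of spice_jar in the frame of caddy between 0.005 and 0.077 m and x of spice_jar in the frame of caddy between -0.04 and 0.04 m and z of spice_jar in the frame of caddy below 0.026 m) or (y of squat_jar in the frame of caddy between 0.005 and 0.077 m and x of squat_jar in the frame of caddy between -0.04 and 0.04 m and z of squat_jar in the frame of caddy below 0.026 m)) and ((y of pepper_mill in the frame of wire_rack between 0.005 and 0.077 m and x of pepper_mill in the frame of wire_rack between -0.04 and 0.04 m and z of pepper_mill in the frame of wire_rack below 0.026 m) or (y of salt_shaker in the frame of wire_rack between 0.005 and 0.077 m and x of salt_shaker in the frame of wire_rack between -0.04 and 0.04 m and z of salt_shaker in the frame of wire_rack below 0.026 m) or (y of spice_jar in the frame of wire_rack between 0.005 and 0.077 m and x of spice_jar in the frame of wire_rack between -0.04 and 0.04 m and z of spice_jar in the frame of wire_rack below 0.026 m) or (y of squat_jar in the frame of wire_rack between 0.005 and 0.077 m and x of squat_jar in the frame of wire_rack between -0.04 and 0.04 m and z of squat_jar in the frame of wire_rack below 0.026 m))) or (((y of pepper_mill in the frame of caddy between -0.077 and -0.005 m and x of pepper_mill in the frame of caddy between -0.04 and 0.04 m and z of pepper_mill in the frame of caddy below 0.026 m) or (y of salt_shaker in the frame of caddy between -0.077 and -0.005 m and x of salt_shaker in the frame of caddy between -0.04 and 0.04 m and z of salt_shaker in the frame of caddy below 0.026 m) or (y of spice_jar in the frame of caddy between -0.077 and -0.005 m and x of spice_jar in the frame of caddy between -0.04 and 0.04 m and z of spice_jar in the frame of caddy below 0.026 m) or (y of squat_jar in the frame of caddy between -0.077 and -0.005 m and x of squat_jar in the frame of caddy between -0.04 and 0.04 m and z of squat_jar in the frame of caddy below 0.026 m)) and ((y of pepper_mill in the frame of wire_rack between -0.077 and -0.005 m and x of pepper_mill in the frame of wire_rack between -0.04 and 0.04 m and z of pepper_mill in the frame of wire_rack below 0.026 m) or (y of salt_shaker in the frame of wire_rack between -0.077 and -0.005 m and x of salt_shaker in the frame of wire_rack between -0.04 and 0.04 m and z of salt_shaker in the frame of wire_rack below 0.026 m) or (y of spice_jar in the frame of wire_rack between -0.077 and -0.005 m and x of spice_jar in the frame of wire_rack between -0.04 and 0.04 m and z of spice_jar in the frame of wire_rack below 0.026 m) or (y of squat_jar in the frame of wire_rack between -0.077 and -0.005 m and x of squat_jar in the frame of wire_rack between -0.04 and 0.04 m and z of squat_jar in the frame of wire_rack below 0.026 m))) or (((y of pepper_mill in the frame of caddy between -0.159 and -0.087 m and x of pepper_mill in the frame of caddy between -0.04 and 0.04 m and z of pepper_mill in the frame of caddy below 0.026 m) or (y of salt_shaker in the frame of caddy between -0.159 and -0.087 m and x of salt_shaker in the frame of caddy between -0.04 and 0.04 m and z of salt_shaker in the frame of caddy below 0.026 m) or (y of spice_jar in the frame of caddy between -0.159 and -0.087 m and x of spice_jar in the frame of caddy between -0.04 and 0.04 m and z of spice_jar in the frame of caddy below 0.026 m) or (y of squat_jar in the frame of caddy between -0.159 and -0.087 m and x of squat_jar in the frame of caddy between -0.04 and 0.04 m and z of squat_jar in the frame of caddy below 0.026 m)) and ((y of pepper_mill in the frame of wire_rack between -0.159 and -0.087 m and x of pepper_mill in the frame of wire_rack between -0.04 and 0.04 m and z of pepper_mill in the frame of wire_rack below 0.026 m) or (y of salt_shaker in the frame of wire_rack between -0.159 and -0.087 m and x of salt_shaker in the frame of wire_rack between -0.04 and 0.04 m and z of salt_shaker in the frame of wire_rack below 0.026 m) or (y of spice_jar in the frame of wire_rack between -0.159 and -0.087 m and x of spice_jar in the frame of wire_rack between -0.04 and 0.04 m and z of spice_jar in the frame of wire_rack below 0.026 m) or (y of squat_jar in the frame of wire_rack between -0.159 and -0.087 m and x of squat_jar in the frame of wire_rack between -0.04 and 0.04 m and z of squat_jar in the frame of wire_rack below 0.026 m)))).
It fails at once if a seasoning is set down on the worktop (height (world z) of any of pepper_mill, salt_shaker, spice_jar, squat_jar below 0.008 m).
It fails at once if a seasoning is knocked over (angle between any of pepper_mill, salt_shaker, spice_jar, squat_jar's own z axis and vertical above 0.6 rad).
It fails at once if the caddy tips by more than 4 degrees (angle between caddy's own z axis and vertical above 0.07 rad).
It fails at once if the caddy slides more than 30 mm from where it stood (distance of caddy from where it was at the start of the episode above 0.03 m).
It also fails if it takes over 109 s, if anything falls off the work surface, if the arm or the gripper's body presses on something with over 40 N, if the wrist force passes 120 N, or if a joint passes its speed limit or range.

ROBOT

A 7-joint arm with a two-finger parallel gripper is mounted at the origin on a cart in front of the work surface, level with it; the furniture and walls round the work are solid. World frame = base frame: x ahead of the robot, y to its left, z up, the work surface at z = 0. Lengths are in m, angles in degrees, forces in N, time in s.
With the tool pointing down it reaches from about 0.425 to 0.875 m from the base axis. Payload 4.7 kg.
Tool frame: the origin (TCP) lies between the finger pads; the fingertips stand env.tip_reach ahead of it and the grasp point (between the pads) lies 2 mm behind it (env.tip_reach is the distance from the TCP to the fingertips, in m); z points along the fingers, y is the line along which they close (so a half turn about z gives the same grasp; the last joint's range is limited). The gripper opens to 87 mm and grips with 3 to 60 N. Pads are 19 mm wide; open, the fingers measure 117 mm over their backs; the gripper's body (75 mm by 190 mm) begins 51 mm behind the grasp point.
Start: joints at [-63.077, 18.392, -4.016, 83.108, 1.295, 78.541, -3.26], TCP at [0.286, 0.584, 0.24] pointing down, gripper open.
Joint ranges: [-163.93, 163.93], [-17.29, 119.83], [-79.2, 71.16], [3.27, 140.29], [-89.18, 269.18], [5.43, 117.66], [-154.24, 154.24]. Speed limits (degrees/s): [147.25, 147.25, 180, 180, 180, 180, 180].

INTERFACE

Orientations are given as [roll, pitch, yaw] about the fixed x, y, z axes, in that order (R = Rz(yaw) Ry(pitch) Rx(roll)).
In Python, from cell import env gives the robot as it stands.
- The arm moves only by the tool run_rows, called as name(argument=value, ...), one argument or row to a line, values as JSON. Schema: {"type":"object","properties":{"segments":{"type":"object","properties":{"moves":{"type":"array","items":{"type":"array","items":{"type":"number"},"minItems":5,"maxItems":5},"minItems":1,"maxItems":8}},"additionalProperties":false,"required":["moves"]},"grip_n":{"type":"number"},"only":{"type":"string"},"quiet":{"type":"boolean"},"lines":{"type":"string"}},"required":["segments"],"additionalProperties":false}. segments is an object whose key "moves" holds a list of rows, 1 to 8 of them, each of 5 numbers: dx, dy, dz in fractions of the full range, 1 being 1 m, then a turn about the tool's z in parts of the range, where 1.0 means pi rad, then the finger opening in m; each row is the pose to reach, as a shift and turn from the pose commanded when the call began, along the tool's axes at that moment; what a row does not reach only later rows make up. A row lasts 1/12 s, in which the tool goes at most 0.0417 m and 7.16 degrees, less where a joint would pass 70% of its speed; a pose out of reach is approached as far as the arm can. The fingers move at their own pace and stop on an object; grip_n is the grip in N (left out, the last holds). Time passes only in rows, so rows that do not move let the fingers close. The tool returns the time, the measured TCP pose, the force, the opening and the grip force at its end. only (a regular expression) keeps the lines of the reply that match it, lines (a string "A,B") keeps lines A to B, and quiet returns only ok. No shift or turn number may pass 1 either way. Input that does not fit is refused with a message, and nothing moves.
- env.get_obs(): the state, without advancing time (a new reading comes with each control period).
- env.read_camera(name): name is "scene" or "top" or "wrist"; returns a dict with "color" (400x640x3 uint8, blue, green, red), "fx", "fy", "cx", "cy" (pixels), "world_from_camera" (4x4, takes a point from camera to world coordinates). Camera axes: x right, y down, z forward; pixel columns grow to the right and rows downward; lengths in m; the calibration is good to about 2 mm. The wrist camera is an equidistant fisheye: a pixel r from the principal point sees the ray r / f radians off the axis. A picture is of the moment at which its call begins. There is no depth.
- env.sign_off(): hands the job in; it is judged then, once.
The state is a dict: "time_s": time; "qpos": joint angles; "joint_velocities": joint speeds; "effort": joint torques, N m; "tool_pos": TCP position; "tool_rot": TCP orientation; "force": force on the tool from outside, world axes, zero at the start; "wrist_torque": the same for the moment, N m; "grip_width": finger opening in m; "grasp_force": force on a finger pad.
Only numpy, scipy, OpenCV 4.12 (cv2) and the standard library are available. Lean on these libraries where they do the work, as an engineer would, in place of code of your own. Each camera call takes 0.05 s, during which the arm holds its last target. There are 200 camera calls.

## Working session

There is one attempt and no reset: what is moved stays moved. The work goes in short steps, Python scripts to look and compute and a tool call to move; the robot and the scene stay as the last step left them, time stands still between calls to the robot, and variables do not carry over. Pictures are saved under pics/ and viewed, at most 14 in all, crops included, and the job is handed in when it is done.

```bash
ls; mkdir -p pics
```

Run:
```python
from cell import env
import cv2,numpy as np
print(env.tip_reach); o=env.get_obs(); print(o['tool_pos'],o['tool_rot'],o['time_s'])
for n in('scene','top'):
    c=env.read_camera(n); cv2.imwrite(f'pics/{n}0.png',c['color']); print(n,c['fx'],c['fy'],c['cx'],c['cy'],np.round(c['world_from_camera'],3).tolist())
```

```text
cell.py
pics
0.017
[0.28593303 0.58316146 0.23846601] [-1.79892433e+02  5.63712211e-03  1.53886389e+02] 0.0
scene 436.91108820021077 436.91108820021077 322.3400382613489 209.94552707425632 [[0.552, -0.457, 0.698, -0.053], [-0.834, -0.296, 0.466, -0.376], [-0.006, -0.839, -0.544, 0.494], [0.0, 0.0, 0.0, 1.0]]
top 403.42689686174697 403.42689686174697 322.53524236687855 204.00619345252184 [[-0.022, -0.986, 0.165, 0.398], [-1.0, 0.024, 0.008, 0.03], [-0.012, -0.164, -0.986, 0.886], [0.0, 0.0, 0.0, 1.0]]
```

View pics/scene0.png

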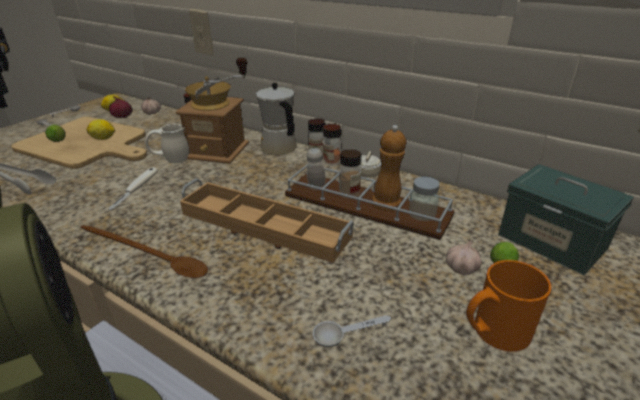

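View pics/top0.png

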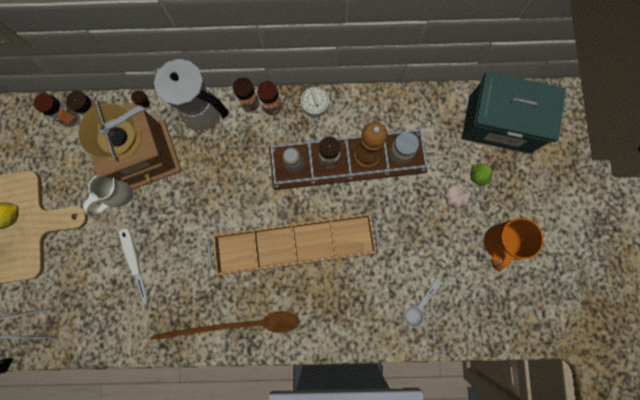

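The scene view shows the salt (315,165), spice jar (350,170), mill (390,170) and squat jar (425,195) standing left to right in the rack. In the top view their tops are at (291,158), (329,150), (374,136) and (406,146). The caddy lies nearer the robot, spanning about (214,235) to (375,252). I'll enlarge both for exact pixels.

Run:
```python
import cv2
t=cv2.imread('pics/top0.png')[115:285,200:440]; cv2.imwrite('pics/top0c.png',cv2.resize(t,None,fx=3.3,fy=3.3,interpolation=cv2.INTER_CUBIC))
t=cv2.imread('pics/scene0.png')[115:265,175:460]; cv2.imwrite('pics/scene0c.png',cv2.resize(t,None,fx=2.8,fy=2.8,interpolation=cv2.INTER_CUBIC))
```

```text
(no output)
```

View pics/top0c.png

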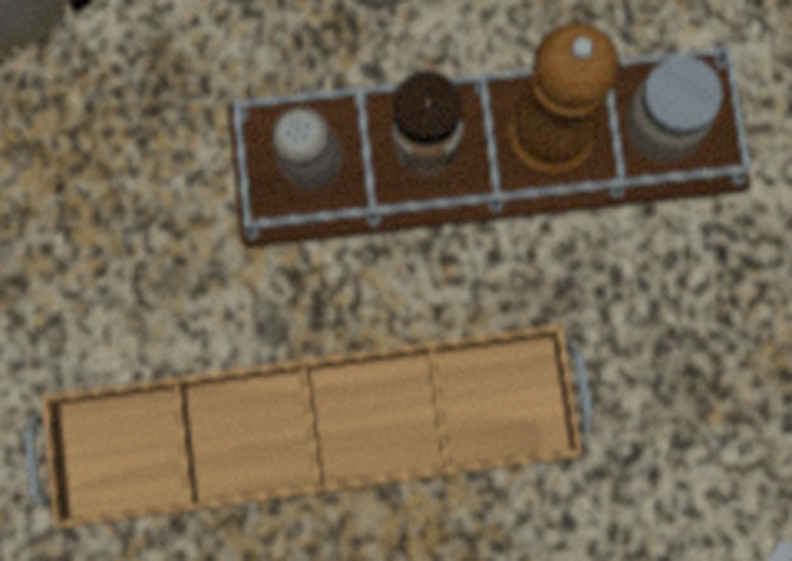

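View pics/scene0c.png

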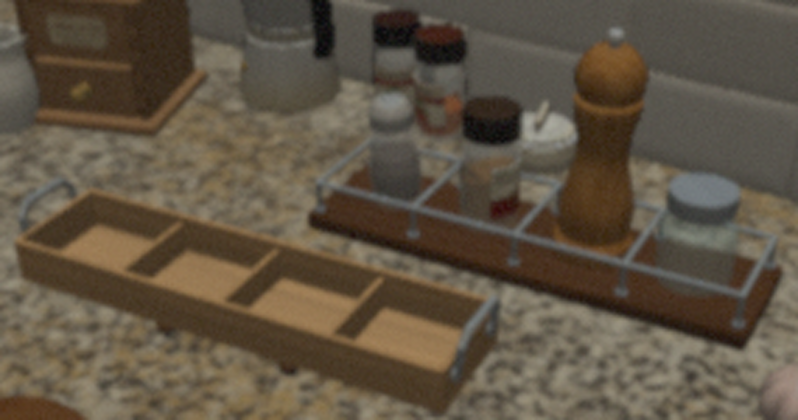

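The top crop shows the tops: salt (299,132), jar (427,106), knob (582,47) and squat lid (685,92). Caddy rim corners are (45,398), (562,329), (580,458) and (62,524); wire corners are (237,103), (727,47), (748,170) and (250,225). In the scene crop the tops are salt (390,103), jar (492,108), knob (616,35) and squat lid (703,190). I'll triangulate from these and refine with masks.

Create h.py:
```python
import numpy as np,cv2
from cell import env
C={n:env.read_camera(n) for n in('scene','top')}
def ray(c,p):
    d=np.array([(p[0]-c['cx'])/c['fx'],(p[1]-c['cy'])/c['fy'],1]); T=c['world_from_camera']
    d=T[:3,:3]@d; return T[:3,3],d/np.linalg.norm(d)
def plane(c,p,z):
    o,d=ray(c,p); return o+d*(z-o[2])/d[2]
def tri(p,q):
    a,u=ray(C['top'],p); b,v=ray(C['scene'],q)
    s=np.linalg.lstsq(np.c_[u,-v],b-a,rcond=None)[0]; A=a+s[0]*u;B=b+s[1]*v
    return (A+B)/2,np.linalg.norm(A-B)
ct=lambda p:((p[0]+.5)/3.3-.5+200,(p[1]+.5)/3.3-.5+115)
cs=lambda p:((p[0]+.5)/2.8-.5+175,(p[1]+.5)/2.8-.5+115)
def fit(P,Q,s):  # 2D rigid: local corners -> world
    P=np.array(P);Q=np.array(Q); a=Q-Q.mean(0); b=P-P.mean(0)
    y=np.arctan2((b[:,0]*a[:,1]-b[:,1]*a[:,0]).sum(),(a*b).sum())
    R=np.array([[np.cos(y),-np.sin(y)],[np.sin(y),np.cos(y)]]); t=Q.mean(0)-R@P.mean(0)
    print(s,'centre',t.round(4),'yaw',np.degrees(y).round(2),'res mm',(1e3*(Q-P@R.T-t)).round(1).tolist()); return R,t
```

Run:
```python
from h import *
for n,p,q in[('salt',(299,131),(390,102)),('jar',(428,104),(492,108)),('knob',(582,47),(616,35)),('squat',(685,92),(703,190)),
 ('cadLN',(62,524),(20,240)),('cadLF',(45,398),(92,190)),('cadRF',(562,329),(497,297)),('cadRN',(580,458),(443,374)),
 ('rkLN',(250,225),(320,187)),('rkRF',(727,47),(775,237)),('rkRN',(748,170),(745,292))]:
    P,e=tri(ct(p),cs(q)); print(n,P.round(4),'gap mm',round(e*1e3,1))
w=lambda L,z:[plane(C['top'],ct(p),z)[:2] for p in L]
R,t=fit([(.042,.175),(.042,-.175),(-.042,-.175),(-.042,.175)],w([(45,398),(562,329),(580,458),(62,524)],.048),'caddy')
for y in(.123,.041,-.041,-.123): print((R@[0,y]+t).round(4))
Q=w([(237,103),(727,47),(748,170),(250,225)],.042)
print('wire sides',[np.linalg.norm(Q[i]-Q[i-1]).round(3) for i in range(4)])
R,t=fit([(.042,.166),(.042,-.166),(-.042,-.166),(-.042,.166)],Q,'rack')
for y in(.123,.041,-.041,-.123): print((R@[0,y]+t).round(4))
for n,p,z in[('salt',(299,131),.106),('jar',(428,104),.112),('knob',(582,47),.182),('squat',(685,92),.088)]: print(n,plane(C['top'],ct(p),z).round(4))
```

```text
salt [0.632  0.1003 0.0997] gap mm 1.2
jar [0.6442 0.0205 0.1104] gap mm 0.4
knob [ 0.6528 -0.0655  0.1818] gap mm 2.7
squat [ 0.655  -0.1395  0.0867] gap mm 0.8
cadLN [0.3984 0.2543 0.0477] gap mm 0.1
cadLF [0.4777 0.2667 0.0463] gap mm 1.0
cadRF [ 0.5133 -0.0616  0.0513] gap mm 1.1
cadRN [ 0.4328 -0.0707  0.0455] gap mm 2.7
rkLN [0.5887 0.138  0.0358] gap mm 0.5
rkRF [ 0.7012 -0.18    0.039 ] gap mm 0.8
rkRN [ 0.6163 -0.1883  0.0431] gap mm 2.7
caddy centre [0.4552 0.0975] yaw 6.18 res mm [[-1.0, -9.4], [-2.4, 10.5], [-0.4, 11.6], [3.7, -12.7]]
[0.442  0.2198]
[0.4508 0.1383]
[0.4596 0.0567]
[ 0.4685 -0.0248]
wire sides [np.float64(0.083), np.float64(0.326), np.float64(0.084), np.float64(0.326)]
rack centre [ 0.6432 -0.0208] yaw 5.21 res mm [[-0.2, -2.6], [-0.2, 3.4], [-0.6, 2.6], [0.9, -3.4]]
[0.632  0.1017]
[0.6394 0.0201]
[ 0.6469 -0.0616]
[ 0.6543 -0.1433]
salt [0.6305 0.0993 0.106 ]
jar [0.6436 0.0207 0.112 ]
knob [ 0.6519 -0.0643  0.182 ]
squat [ 0.6549 -0.1396  0.088 ]
```

Heights agree with the text: jar 110, knob 182, squat 87, rims 46–51. The caddy wood is about 330 mm long without its handles. I'll load the middle first (jar, then mill), closing across the row.

Create to.py:
```python
import sys,numpy as np
from cell import env
from scipy.spatial.transform import Rotation as R
o=env.get_obs(); p=np.array(o['tool_pos']); r=R.from_euler('xyz',o['tool_rot'],degrees=True)
x,y,z=map(float,sys.argv[1:4])
print('at',p.round(4),np.round(o['tool_rot'],1),'t',round(o['time_s'],1),'f',np.round(o['force'],1),'w',round(o['grip_width'],4))
print('row',(r.inv().apply(np.array([x,y,z])-p)).round(4),'turn',round((o['tool_rot'][2]-95.6+180)%360-180,1))
```

```bash
python3 to.py .55 .12 .27
```

```text
at [0.286  0.5833 0.2389] [-179.9    0.   153.9] t 0.2 f [ 0.4 -0.5 -0. ] w 0.0875
row [-0.441  -0.2999 -0.0307] turn 58.3
```

The manual's scale: turns go in shares of pi rad. Converting my numbers, 47 degrees / 180 = 0.2611.

run_rows(
  segments={"moves": [[-0.03, -0.02, -0.01, 0.0333, 0.087], [-0.06, -0.04, -0.02, 0.0667, 0.087], [-0.09, -0.06, -0.03, 0.1, 0.087], [-0.12, -0.08, -0.03, 0.1333, 0.087], [-0.15, -0.1, -0.03, 0.1667, 0.087], [-0.18, -0.12, -0.03, 0.2, 0.087], [-0.21, -0.14, -0.03, 0.2333, 0.087], [-0.23, -0.155, -0.03, 0.2611, 0.087]]},
)

```text
time_s: 0.87
tool_pos: [0.4265, 0.3394, 0.2697]
tool_rot: [180.0, 0.1, 106.4]
force: [0.8, 0.1, 0.3]
grip_width: 0.087
grasp_force: 0.0
```

```bash
python3 to.py .643 .0205 .27
```

```text
at [0.4265 0.3394 0.2697] [1.800e+02 1.000e-01 1.064e+02] t 0.9 f [0.8 0.1 0.3] w 0.087
row [-3.670e-01  1.177e-01  2.000e-04] turn 10.8
```

Converted, 10.8 degrees / 180 = 0.06.

run_rows(
  segments={"moves": [[-0.03, 0.01, 0, 0.0167, 0.087], [-0.065, 0.021, 0, 0.0333, 0.087], [-0.1, 0.032, 0, 0.05, 0.087], [-0.135, 0.043, 0, 0.06, 0.087], [-0.17, 0.055, 0, 0.06, 0.087], [-0.205, 0.066, 0, 0.06, 0.087], [-0.24, 0.077, 0, 0.06, 0.087], [-0.27, 0.0866, 0, 0.06, 0.087]]},
)

```text
time_s: 1.53
tool_pos: [0.5867, 0.1073, 0.2696]
tool_rot: [180.0, 0.0, 96.0]
force: [0.1, 0.6, 0.4]
grip_width: 0.0865
grasp_force: 0.0
```

```bash
python3 to.py .643 .0205 .23
```

```text
at [0.5867 0.1073 0.2696] [180.   0.  96.] t 1.5 f [0.1 0.6 0.4] w 0.0865
row [-0.0921  0.0469  0.0397] turn 0.4
```

Converted, 0.4 degrees / 180 = 0.0022.

run_rows(
  segments={"moves": [[-0.03, 0.016, 0, 0.0022, 0.087], [-0.06, 0.032, 0, 0.0022, 0.087], [-0.085, 0.043, 0.01, 0.0022, 0.087], [-0.0921, 0.0469, 0.02, 0.0022, 0.087], [-0.0921, 0.0469, 0.03, 0.0022, 0.087], [-0.0921, 0.0469, 0.04, 0.0022, 0.087], [-0.0921, 0.0469, 0.04, 0.0022, 0.087]]},
)

```text
time_s: 2.12
tool_pos: [0.6401, 0.0259, 0.2264]
tool_rot: [-179.7, -0.1, 95.8]
force: [-0.5, 0.3, 0.8]
grip_width: 0.0871
grasp_force: 0.0
```

```bash
python3 to.py .643 .0205 .0705
```

Run:
```python
from cell import env; import cv2,numpy as np
cv2.imwrite('pics/w1.png',np.hstack([cv2.resize(env.read_camera(n)['color'],(400,250)) for n in('wrist','scene')]))
```

```text
at [0.6401 0.0259 0.2264] [-1.797e+02 -1.000e-01  9.580e+01] t 2.1 f [-0.5  0.3  0.8] w 0.0871
row [-0.0059  0.0031  0.1559] turn 0.2
```

View pics/w1.png

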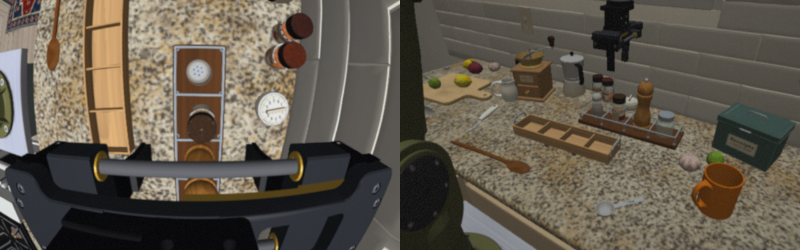

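The wrist half shows the body's long side lying along the closing axis, across the rack, with the jar cap at (203,122) centred between the fingers. The scene half shows the gripper clear above the rack. Descending.

Converted, 0.2 degrees / 180 = 0.0011.

run_rows(
  segments={"moves": [[-0.0059, 0.003, 0.02, 0.0011, 0.087], [-0.0059, 0.003, 0.05, 0.0011, 0.087], [-0.0059, 0.003, 0.08, 0.0011, 0.087], [-0.0059, 0.003, 0.105, 0.0011, 0.087], [-0.0059, 0.003, 0.125, 0.0011, 0.087], [-0.0059, 0.003, 0.14, 0.0011, 0.087], [-0.0059, 0.003, 0.15, 0.0011, 0.087], [-0.0059, 0.003, 0.1535, 0.0011, 0.087]]},
)

```text
time_s: 2.88
tool_pos: [0.6449, 0.0193, 0.075]
tool_rot: [-179.9, -0.0, 95.6]
force: [-0.3, -0.4, -0.2]
grip_width: 0.0871
grasp_force: 0.0
```

```bash
python3 to.py .643 .0205 .0705
```

```text
at [0.6449 0.0193 0.075 ] [-179.9   -0.    95.6] t 2.9 f [-0.3 -0.4 -0.2] w 0.0871
row [ 0.0014 -0.0018  0.0045] turn -0.0
```

run_rows(
  segments={"moves": [[0, -0.001, 0.002, 0, 0.087], [0, -0.001, 0.002, 0, 0.06], [0, -0.001, 0.002, 0, 0.035], [0, -0.001, 0.002, 0, 0.03], [0, -0.001, 0.002, 0, 0.03], [0, -0.001, 0.002, 0, 0.03], [0, -0.001, 0.002, 0, 0.03], [0, -0.001, 0.002, 0, 0.03]]},
  grip_n=15,
)

```text
time_s: 3.55
tool_pos: [0.6448, 0.0178, 0.0743]
tool_rot: [180.0, -0.0, 95.5]
force: [-0.3, 0.7, -0.7]
grip_width: 0.0484
grasp_force: 0.0
```

```bash
python3 to.py .643 .0205 .0705
```

```text
at [0.6448 0.0178 0.0743] [180.   -0.   95.5] t 3.5 f [-0.3  0.7 -0.7] w 0.0484
row [ 0.0029 -0.0015  0.0038] turn -0.1
```

run_rows(
  segments={"moves": [[0, 0, 0, 0, 0.03], [0, 0, 0, 0, 0.03], [0, 0, 0, 0, 0.03], [0, 0, 0, 0, 0.03], [0, 0, 0, 0, 0.03], [0, 0, 0, 0, 0.03]]},
  grip_n=20,
)

```text
time_s: 4.05
tool_pos: [0.6448, 0.0178, 0.0741]
tool_rot: [180.0, -0.0, 95.5]
force: [0.7, -0.5, -0.3]
grip_width: 0.0426
grasp_force: 20.0
```

run_rows(
  segments={"moves": [[0, 0, -0.01, 0, 0.03], [0, 0, -0.03, 0, 0.03], [0, 0, -0.06, 0, 0.03], [0, 0, -0.09, 0, 0.03], [0, 0, -0.11, 0, 0.03], [0, 0, -0.11, 0, 0.03]]},
)

```text
time_s: 4.55
tool_pos: [0.6476, 0.0175, 0.1903]
tool_rot: [179.5, -0.0, 95.5]
force: [1.3, -1.0, -0.2]
grip_width: 0.0426
grasp_force: 20.0
```

```bash
python3 to.py .451 .1365 .15
```

```text
at [0.6476 0.0175 0.1903] [179.5  -0.   95.5] t 4.5 f [ 1.3 -1.  -0.2] w 0.0426
row [ 0.1372 -0.1847  0.0386] turn -0.1
```

run_rows(
  segments={"moves": [[0.005, -0.015, 0, 0, 0.03], [0.02, -0.045, 0, 0, 0.03], [0.045, -0.075, 0, 0, 0.03], [0.07, -0.105, 0, 0, 0.03], [0.095, -0.135, 0, 0, 0.03], [0.12, -0.16, 0.01, 0, 0.03], [0.132, -0.178, 0.015, 0, 0.03], [0.137, -0.183, 0.02, 0, 0.03]]},
)

```text
time_s: 5.22
tool_pos: [0.4454, 0.1388, 0.1629]
tool_rot: [-179.8, -0.1, 95.8]
force: [-0.5, -0.9, -0.3]
grip_width: 0.042
grasp_force: 20.0
```

run_rows(
  segments={"moves": [[0, 0, 0, 0, 0.03], [0, 0, 0, 0, 0.03], [0, 0, 0, 0, 0.03]]},
)

```text
time_s: 5.47
tool_pos: [0.4508, 0.1355, 0.1643]
tool_rot: [179.9, 0.0, 95.4]
force: [0.6, -0.7, -1.2]
grip_width: 0.0424
grasp_force: 20.0
```

```bash
python3 to.py .451 .1365 .078
```

```text
at [0.4508 0.1355 0.1643] [179.9   0.   95.4] t 5.5 f [ 0.6 -0.7 -1.2] w 0.0424
row [0.001  0.0002 0.0863] turn -0.2
```

run_rows(
  segments={"moves": [[0.001, 0, 0.015, 0, 0.03], [0.001, 0, 0.035, 0, 0.03], [0.001, 0, 0.055, 0, 0.03], [0.001, 0, 0.07, 0, 0.03], [0.001, 0, 0.078, 0, 0.03], [0.001, 0, 0.082, 0, 0.03], [0.001, 0, 0.084, 0, 0.03], [0.001, 0, 0.084, 0, 0.03]]},
)

```text
time_s: 6.13
tool_pos: [0.4501, 0.1374, 0.0804]
tool_rot: [180.0, 0.0, 95.4]
force: [0.4, 0.3, -0.7]
grip_width: 0.0422
grasp_force: 20.0
```

run_rows(
  segments={"moves": [[0, 0, 0, 0, 0.03], [0, 0, 0, 0, 0.03]]},
)

```text
time_s: 6.3
tool_pos: [0.4501, 0.1379, 0.081]
tool_rot: [179.9, -0.0, 95.5]
force: [-0.0, -0.4, -1.7]
grip_width: 0.0424
grasp_force: 20.0
```

```bash
python3 to.py .451 .1365 .0761
```

```text
at [0.4501 0.1379 0.081 ] [179.9  -0.   95.5] t 6.3 f [-0.  -0.4 -1.7] w 0.0424
row [-0.0015  0.0007  0.0049] turn -0.1
```

run_rows(
  segments={"moves": [[0, 0, 0.002, 0, 0.03], [0, 0, 0.004, 0, 0.03], [0, 0, 0.004, 0, 0.03]]},
)

```text
time_s: 6.55
tool_pos: [0.4495, 0.1378, 0.0761]
tool_rot: [180.0, -0.0, 95.5]
force: [-0.2, 0.0, -0.7]
grip_width: 0.042
grasp_force: 20.0
```

```bash
python3 to.py .451 .1365 .0761
```

Run:
```python
from cell import env; import cv2,numpy as np
c=[cv2.resize(env.read_camera(n)['color'][a:a+150,b:b+200],(400,300),interpolation=cv2.INTER_CUBIC) for n,a,b in(('scene',120,170),('top',150,190))]
cv2.imwrite('pics/p1.png',np.hstack(c))
```

```text
at [0.4495 0.1378 0.0761] [180.   -0.   95.5] t 6.5 f [-0.2  0.  -0.7] w 0.042
row [-0.0014  0.0014 -0.    ] turn -0.1
```

View pics/p1.png

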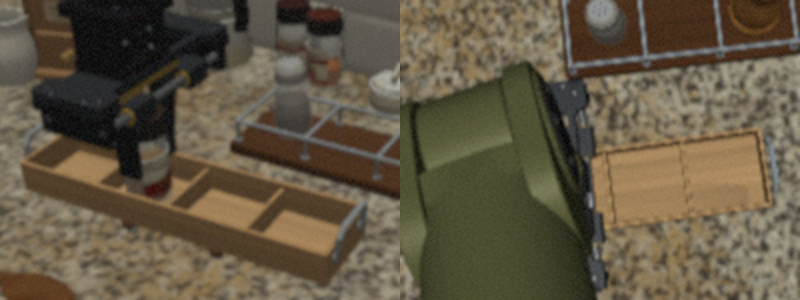

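The scene half shows the jar inside the second compartment at (150,165); the caddy is level. Lowering slightly and releasing.

run_rows(
  segments={"moves": [[0, 0, 0.001, 0, 0.03], [0, 0, 0.001, 0, 0.03], [0, 0, 0.001, 0, 0.05], [0, 0, 0.001, 0, 0.06], [0, 0, 0.001, 0, 0.07], [0, 0, 0.001, 0, 0.07], [0, 0, 0.001, 0, 0.07]]},
)

```text
time_s: 7.23
tool_pos: [0.4493, 0.1376, 0.075]
tool_rot: [-180.0, 0.0, 95.5]
force: [0.4, -0.2, -0.5]
grip_width: 0.0663
grasp_force: 0.0
```

run_rows(
  segments={"moves": [[0, 0, -0.01, 0, 0.07], [0, 0, -0.03, 0, 0.07], [0, 0, -0.06, 0, 0.075], [0, 0, -0.09, 0, 0.08], [0, 0, -0.12, 0, 0.087], [0, 0, -0.15, 0, 0.087], [0, 0, -0.17, 0, 0.087], [0, 0, -0.17, 0, 0.087]]},
)

```text
time_s: 7.9
tool_pos: [0.4518, 0.1384, 0.2508]
tool_rot: [179.5, -0.2, 95.5]
force: [0.3, 0.8, -0.6]
grip_width: 0.0862
grasp_force: 0.0
```

```bash
python3 to.py .6515 -.0635 .245
```

```text
at [0.4518 0.1384 0.2508] [179.5  -0.2  95.5] t 7.9 f [ 0.3  0.8 -0.6] w 0.0862
row [-0.2201  0.1794  0.0066] turn -0.1
```

run_rows(
  segments={"moves": [[-0.01, 0.01, 0, 0, 0.087], [-0.04, 0.033, 0, 0, 0.087], [-0.07, 0.058, 0, 0, 0.087], [-0.1, 0.082, 0, 0, 0.087], [-0.13, 0.107, 0, 0, 0.087], [-0.16, 0.13, 0, 0, 0.087], [-0.19, 0.155, 0, 0, 0.087], [-0.212, 0.173, 0, 0, 0.087]]},
)

```text
time_s: 8.57
tool_pos: [0.6431, -0.0599, 0.2446]
tool_rot: [-180.0, 0.1, 95.4]
force: [-0.5, 0.8, 0.7]
grip_width: 0.0871
grasp_force: 0.0
```

run_rows(
  segments={"moves": [[-0.006, 0.004, 0, 0, 0.087], [-0.008, 0.006, 0, 0, 0.087], [-0.008, 0.006, 0, 0, 0.087], [-0.008, 0.006, 0, 0, 0.087]]},
)

```text
time_s: 8.9
tool_pos: [0.6479, -0.0626, 0.2449]
tool_rot: [-180.0, -0.1, 95.6]
force: [0.2, 1.1, 0.2]
grip_width: 0.087
grasp_force: 0.0
```

```bash
python3 to.py .6515 -.0635 .155;  python3 - <<'E'
from cell import env; import cv2,numpy as np
c=[cv2.resize(env.read_camera(n)['color'][a:a+h,b:b+w],(400,300),interpolation=cv2.INTER_CUBIC) for n,a,b,h,w in(('wrist',0,0,400,640),('scene',70,170,225,300))]
cv2.imwrite('pics/p2.png',np.hstack(c))
E
```

```text
at [ 0.6479 -0.0626  0.2449] [-1.80e+02 -1.00e-01  9.56e+01] t 8.9 f [0.2 1.1 0.2] w 0.087
row [-0.0014  0.0035  0.0899] turn -0.0
```

View pics/p2.png

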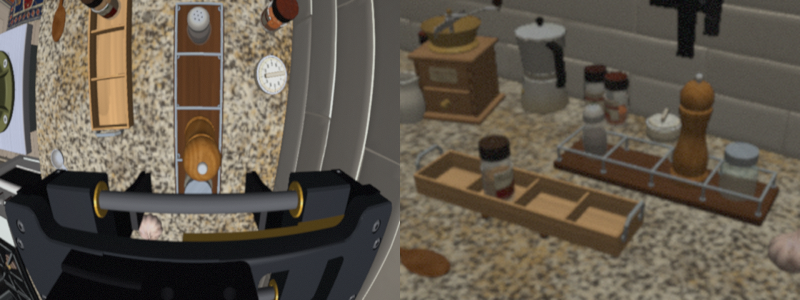

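The scene half shows the jar standing in compartment two at (495,168). In the wrist half the mill head (202,160) is between the fingers. Descending onto it.

run_rows(
  segments={"moves": [[-0.0014, 0.003, 0.01, 0, 0.087], [-0.0014, 0.003, 0.03, 0, 0.087], [-0.0014, 0.003, 0.05, 0, 0.087], [-0.0014, 0.003, 0.07, 0, 0.087], [-0.0014, 0.003, 0.082, 0, 0.087], [-0.0014, 0.003, 0.088, 0, 0.087], [-0.0014, 0.003, 0.089, 0, 0.08], [-0.0014, 0.003, 0.089, 0, 0.06]]},
)

```text
time_s: 9.67
tool_pos: [0.6519, -0.0652, 0.1564]
tool_rot: [180.0, -0.0, 95.5]
force: [0.2, -0.0, 0.7]
grip_width: 0.0802
grasp_force: 0.0
```

run_rows(
  segments={"moves": [[0, 0, 0, 0, 0.04], [0, 0, 0, 0, 0.035], [0, 0, 0, 0, 0.035], [0, 0, 0, 0, 0.035], [0, 0, 0, 0, 0.035], [0, 0, 0, 0, 0.035], [0, 0, 0, 0, 0.035]]},
  grip_n=25,
)

```text
time_s: 10.25
tool_pos: [0.6521, -0.0654, 0.1565]
tool_rot: [179.9, 0.0, 95.5]
force: [-0.3, 0.7, 0.9]
grip_width: 0.0471
grasp_force: 25.0
```

run_rows(
  segments={"moves": [[0, 0, 0, 0, 0.035], [0, 0, 0, 0, 0.035]]},
)

```text
time_s: 10.42
tool_pos: [0.6521, -0.0654, 0.1565]
tool_rot: [179.9, 0.0, 95.5]
force: [1.3, 0.2, 2.1]
grip_width: 0.0468
grasp_force: 25.0
```

run_rows(
  segments={"moves": [[0, 0, 0, 0, 0.035], [0, 0, -0.01, 0, 0.035], [0, 0, -0.03, 0, 0.035], [0, 0, -0.05, 0, 0.035], [0, 0, -0.075, 0, 0.035], [0, 0, -0.085, 0, 0.035], [0, 0, -0.085, 0, 0.035]]},
  grip_n=35,
)

```text
time_s: 11.0
tool_pos: [0.6529, -0.0658, 0.2441]
tool_rot: [179.7, 0.0, 95.5]
force: [-0.4, -0.1, -1.7]
grip_width: 0.0467
grasp_force: 35.0
```

```bash
python3 to.py .4598 .0565 .23;  python3 - <<'E'
from h import *
c=C['scene']['color'];cv2.imwrite('pics/p3.png',cv2.resize(c[60:240,300:520],(660,540)))
E
```

```text
at [ 0.6529 -0.0658  0.2441] [179.7   0.   95.5] t 11.0 f [-0.4 -0.1 -1.7] w 0.0467
row [ 0.1402 -0.1806  0.0132] turn -0.1
```

View pics/p3.png

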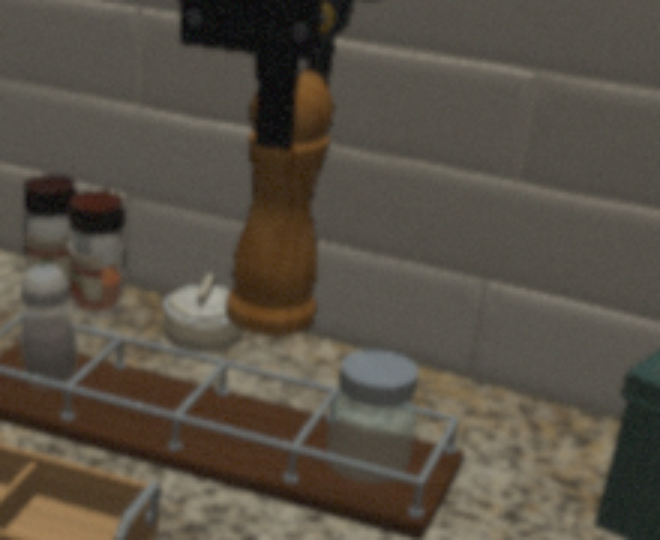

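The mill hangs upright with its base at (272,310) and head at (292,105), and is lifted clear. Carrying it to compartment 3.

run_rows(
  segments={"moves": [[0.005, -0.01, 0, 0, 0.035], [0.02, -0.03, 0, 0, 0.035], [0.043, -0.06, 0, 0, 0.035], [0.066, -0.09, 0, 0, 0.035], [0.09, -0.12, 0, 0, 0.035], [0.115, -0.15, 0, 0, 0.035], [0.133, -0.172, 0, 0, 0.035], [0.14, -0.18, 0, 0, 0.035]]},
)

```text
time_s: 11.77
tool_pos: [0.4545, 0.0597, 0.239]
tool_rot: [-179.7, -0.1, 95.8]
force: [1.0, 1.8, -2.1]
grip_width: 0.0465
grasp_force: 35.0
```

run_rows(
  segments={"moves": [[0, 0, 0, 0, 0.035], [0, 0, 0, 0, 0.035], [0, 0, 0, 0, 0.035], [0, 0, 0, 0, 0.035]]},
)

```text
time_s: 12.1
tool_pos: [0.46, 0.0555, 0.2406]
tool_rot: [-180.0, 0.1, 95.3]
force: [0.6, -0.4, -1.8]
grip_width: 0.0463
grasp_force: 35.0
```

```bash
python3 to.py .4598 .0565 .1595;  python3 - <<'E'
from h import *
c=C['scene']['color'];cv2.imwrite('pics/p4.png',cv2.resize(c[60:270,160:400],(686,600)))
E
```

```text
at [0.46   0.0555 0.2406] [-1.80e+02  1.00e-01  9.53e+01] t 12.1 f [ 0.6 -0.4 -1.8] w 0.0463
row [ 0.0011 -0.      0.0811] turn -0.3
```

View pics/p4.png

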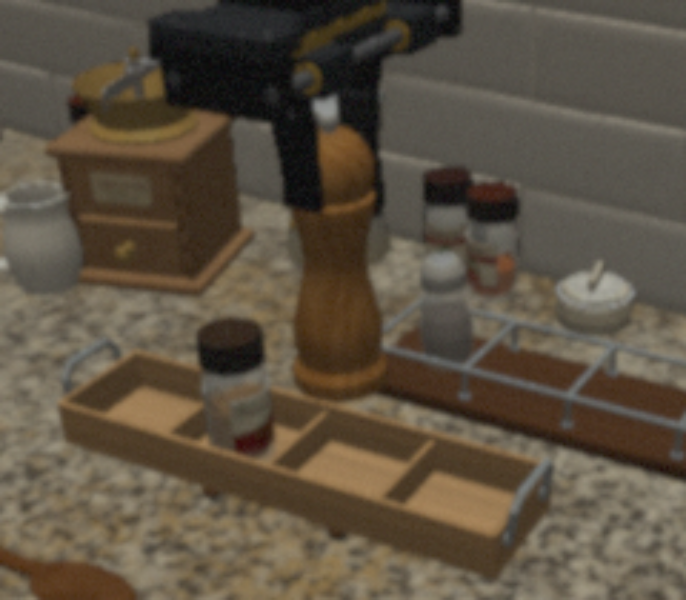

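The mill hangs upright above the caddy, base at about (340,380), and the jar stands in compartment two at (237,400). I'll check the base position before lowering.

Run:
```python
from h import *
f=lambda p:((p[0]+.5)*240/686-.5+160,(p[1]+.5)*210/600-.5+60)
print('mill base',plane(C['scene'],f((340,377)),.1).round(3),'knob',plane(C['scene'],f((327,100)),.27).round(3),'jar',plane(C['scene'],f((231,332)),.114).round(3))
```

```text
mill base [0.459 0.059 0.1  ] knob [0.473 0.066 0.27 ] jar [0.448 0.137 0.114]
```

Base is at (0.459, 0.059), against a target of (0.460, 0.057). Lowering.

run_rows(
  segments={"moves": [[0.001, 0, 0.01, 0, 0.035], [0.001, 0, 0.028, 0, 0.035], [0.001, 0, 0.046, 0, 0.035], [0.001, 0, 0.06, 0, 0.035], [0.001, 0, 0.07, 0, 0.035], [0.001, 0, 0.076, 0, 0.035], [0.001, 0, 0.078, 0, 0.035], [0.001, 0, 0.078, 0, 0.035]]},
)

```text
time_s: 12.97
tool_pos: [0.459, 0.0577, 0.1628]
tool_rot: [-180.0, 0.0, 95.5]
force: [0.4, 0.6, -1.9]
grip_width: 0.0464
grasp_force: 35.0
```

run_rows(
  segments={"moves": [[0, 0, 0, 0, 0.035], [0, 0, 0.001, 0, 0.035], [0, 0, 0.001, 0, 0.035]]},
)

```text
time_s: 13.22
tool_pos: [0.4595, 0.0579, 0.1626]
tool_rot: [179.9, -0.0, 95.5]
force: [-0.0, -0.5, -1.7]
grip_width: 0.0468
grasp_force: 35.0
```

```bash
python3 to.py .4598 .0565 .1585
```

```text
at [0.4595 0.0579 0.1626] [179.9  -0.   95.5] t 13.2 f [-0.  -0.5 -1.7] w 0.0468
row [-0.0014  0.0002  0.0041] turn -0.1
```

run_rows(
  segments={"moves": [[0, 0, 0.002, 0, 0.035], [0, 0, 0.003, 0, 0.035], [0, 0, 0.003, 0, 0.035], [0, 0, 0.003, 0, 0.035]]},
)

```text
time_s: 13.55
tool_pos: [0.459, 0.0578, 0.159]
tool_rot: [180.0, -0.0, 95.5]
force: [-0.4, -0.3, -1.9]
grip_width: 0.0464
grasp_force: 35.0
```

run_rows(
  segments={"moves": [[0, 0, 0.001, 0, 0.035], [0, 0, 0.0015, 0, 0.035], [0, 0, 0.0015, 0, 0.035], [0, 0, 0.0015, 0, 0.035]]},
)

```text
time_s: 13.88
tool_pos: [0.4594, 0.0578, 0.1583]
tool_rot: [180.0, -0.0, 95.5]
force: [-1.9, 0.1, 4.8]
grip_width: 0.0464
grasp_force: 35.0
```

Floor contact (+5 N). Releasing.

run_rows(
  segments={"moves": [[0, 0, -0.0005, 0, 0.047], [0, 0, -0.0005, 0, 0.052], [0, 0, -0.0005, 0, 0.06], [0, 0, -0.0005, 0, 0.07], [0, 0, -0.0005, 0, 0.08], [0, 0, -0.0005, 0, 0.08], [0, 0, -0.0005, 0, 0.08]]},
)

```text
time_s: 14.47
tool_pos: [0.459, 0.0578, 0.1579]
tool_rot: [-180.0, -0.0, 95.5]
force: [-0.4, 0.0, -0.3]
grip_width: 0.0759
grasp_force: 0.0
```

run_rows(
  segments={"moves": [[0, 0, -0.01, 0, 0.08], [0, 0, -0.03, 0, 0.08], [0, 0, -0.05, 0, 0.08], [0, 0, -0.07, 0, 0.087], [0, 0, -0.09, 0, 0.087], [0, 0, -0.1, 0, 0.087], [0, 0, -0.1, 0, 0.087]]},
)

```text
time_s: 15.05
tool_pos: [0.4605, 0.058, 0.2609]
tool_rot: [179.7, -0.1, 95.5]
force: [0.3, -0.7, 0.1]
grip_width: 0.0865
grasp_force: 0.0
```

```bash
python3 to.py .655 -.1405 .25
```

```text
at [0.4605 0.058  0.2609] [ 1.797e+02 -1.000e-01  9.550e+01] t 15.1 f [ 0.3 -0.7  0.1] w 0.0865
row [-0.2162  0.1746  0.0115] turn -0.1
```

run_rows(
  segments={"moves": [[-0.01, 0.01, 0, 0, 0.087], [-0.04, 0.033, 0, 0, 0.087], [-0.07, 0.058, 0, 0, 0.087], [-0.1, 0.082, 0, 0, 0.087], [-0.13, 0.107, 0, 0, 0.087], [-0.16, 0.13, 0, 0, 0.087], [-0.19, 0.155, 0, 0, 0.087], [-0.212, 0.172, 0, 0, 0.087]]},
)

```text
time_s: 15.72
tool_pos: [0.6515, -0.1394, 0.256]
tool_rot: [-179.9, 0.1, 95.4]
force: [0.1, 0.8, 0.6]
grip_width: 0.087
grasp_force: 0.0
```

run_rows(
  segments={"moves": [[-0.004, 0.002, 0.01, 0, 0.087], [-0.004, 0.002, 0.03, 0, 0.087], [-0.004, 0.002, 0.05, 0, 0.087], [-0.004, 0.002, 0.07, 0, 0.087], [-0.004, 0.002, 0.07, 0, 0.087], [-0.004, 0.002, 0.07, 0, 0.087]]},
)

```text
time_s: 16.22
tool_pos: [0.6515, -0.1397, 0.1861]
tool_rot: [-179.8, -0.1, 95.5]
force: [0.3, 0.3, 0.7]
grip_width: 0.0871
grasp_force: 0.0
```

```bash
python3 to.py .655 -.1405 .072;  python3 - <<'E'
from cell import env; import cv2,numpy as np
c=[cv2.resize(env.read_camera(n)['color'][a:a+h,b:b+w],(400,300),interpolation=cv2.INTER_CUBIC) for n,a,b,h,w in(('wrist',0,0,400,640),('scene',70,170,225,300))]
cv2.imwrite('pics/p5.png',np.hstack(c))
E
```

```text
at [ 0.6515 -0.1397  0.1861] [-1.798e+02 -1.000e-01  9.550e+01] t 16.2 f [0.3 0.3 0.7] w 0.0871
row [-0.0013  0.0039  0.1141] turn -0.1
```

View pics/p5.png

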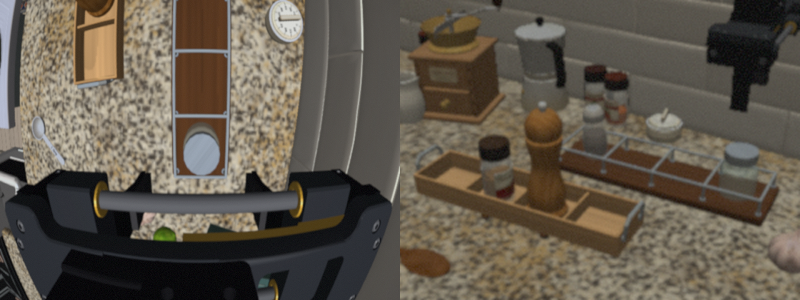

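The scene half shows the mill upright in compartment three (545,165) and the jar in two. In the wrist half the squat lid (202,158) is centred between the fingers. Descending.

run_rows(
  segments={"moves": [[-0.0013, 0.0035, 0.015, 0, 0.087], [-0.0013, 0.0035, 0.04, 0, 0.087], [-0.0013, 0.0035, 0.065, 0, 0.087], [-0.0013, 0.0035, 0.09, 0, 0.087], [-0.0013, 0.0035, 0.105, 0, 0.087], [-0.0013, 0.0035, 0.113, 0, 0.087], [-0.0013, 0.0035, 0.117, 0, 0.087], [-0.0013, 0.0035, 0.117, 0, 0.087]]},
)

```text
time_s: 16.98
tool_pos: [0.6567, -0.1416, 0.0711]
tool_rot: [180.0, 0.0, 95.5]
force: [-0.6, 1.0, 0.0]
grip_width: 0.0872
grasp_force: 0.0
```

run_rows(
  segments={"moves": [[0, 0, 0, 0, 0.07], [0, 0, 0, 0, 0.05], [0, 0, 0, 0, 0.045], [0, 0, 0, 0, 0.045], [0, 0, 0, 0, 0.045], [0, 0, 0, 0, 0.045], [0, 0, 0, 0, 0.045]]},
  grip_n=25,
)

```text
time_s: 17.57
tool_pos: [0.6564, -0.1415, 0.0714]
tool_rot: [-180.0, -0.0, 95.5]
force: [-0.3, -0.3, 2.4]
grip_width: 0.0518
grasp_force: 25.0
```

run_rows(
  segments={"moves": [[0, 0, 0, 0, 0.045], [0, 0, 0, 0, 0.045]]},
)

```text
time_s: 17.73
tool_pos: [0.6564, -0.1416, 0.0713]
tool_rot: [-180.0, -0.0, 95.5]
force: [-1.6, 0.1, 3.3]
grip_width: 0.0516
grasp_force: 25.0
```

run_rows(
  segments={"moves": [[0, 0, 0, 0, 0.045], [0, 0, -0.01, 0, 0.045], [0, 0, -0.03, 0, 0.045], [0, 0, -0.055, 0, 0.045], [0, 0, -0.075, 0, 0.045], [0, 0, -0.085, 0, 0.045], [0, 0, -0.085, 0, 0.045]]},
)

```text
time_s: 18.32
tool_pos: [0.6582, -0.1421, 0.1591]
tool_rot: [179.7, 0.1, 95.5]
force: [0.3, 0.6, -1.8]
grip_width: 0.0515
grasp_force: 25.0
```

```bash
python3 to.py .4687 -.027 .155;  python3 - <<'E'
from h import *
c=C['scene']['color'];cv2.imwrite('pics/p6.png',cv2.resize(c[90:240,300:500],(660,495)))
E
```

```text
at [ 0.6582 -0.1421  0.1591] [1.797e+02 1.000e-01 9.550e+01] t 18.3 f [ 0.3  0.6 -1.8] w 0.0515
row [ 0.1327 -0.1776  0.003 ] turn -0.1
```

View pics/p6.png

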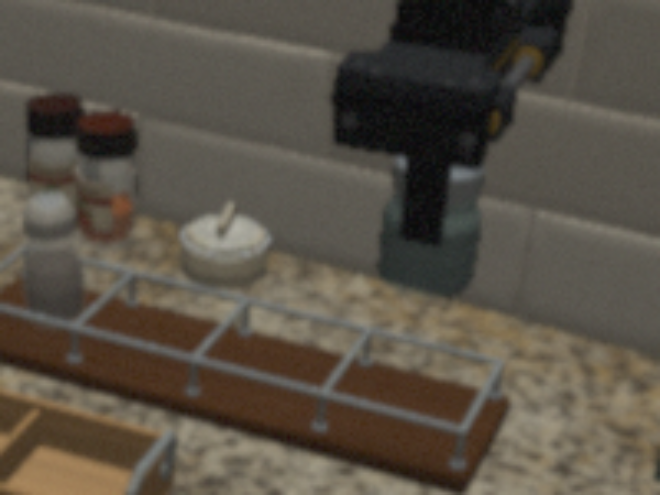

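The squat jar is held level at (430,240) and clear of the wires. Carrying it to compartment 4.

run_rows(
  segments={"moves": [[0.005, -0.01, 0, 0, 0.045], [0.02, -0.03, 0, 0, 0.045], [0.043, -0.06, 0, 0, 0.045], [0.066, -0.09, 0, 0, 0.045], [0.09, -0.12, 0, 0, 0.045], [0.112, -0.15, 0, 0, 0.045], [0.127, -0.17, 0, 0, 0.045], [0.132, -0.177, 0, 0, 0.045]]},
)

```text
time_s: 19.08
tool_pos: [0.4631, -0.0243, 0.1539]
tool_rot: [-179.7, -0.1, 95.7]
force: [0.5, 0.5, -1.0]
grip_width: 0.052
grasp_force: 25.0
```

run_rows(
  segments={"moves": [[0, 0, 0, 0, 0.045], [0, 0, 0, 0, 0.045], [0, 0, 0, 0, 0.045], [0, 0, 0, 0, 0.045]]},
)

```text
time_s: 19.42
tool_pos: [0.4686, -0.0281, 0.1559]
tool_rot: [-180.0, 0.1, 95.4]
force: [-0.8, 0.1, -1.2]
grip_width: 0.0521
grasp_force: 25.0
```

```bash
python3 to.py .4687 -.027 .0735;  python3 - <<'E'
from h import *
c=C['scene']['color'];cv2.imwrite('pics/p7.png',cv2.resize(c[90:270,200:440],(800,600)))
E
```

```text
at [ 0.4686 -0.0281  0.1559] [-1.80e+02  1.00e-01  9.54e+01] t 19.4 f [-0.8  0.1 -1.2] w 0.0521
row [0.0012 0.0003 0.0824] turn -0.2
```

View pics/p7.png

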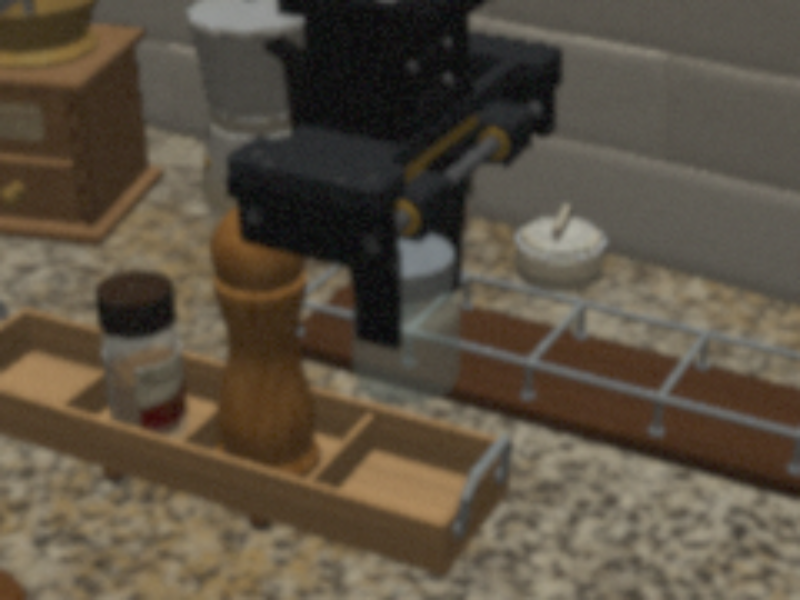

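The squat jar is level above compartment 4; mill and jar are upright. The wrist camera is on the mill's side, so I'll check its clearance before lowering.

Run:
```python
from h import *
w=env.read_camera('wrist')['world_from_camera']; print(w[:3,3].round(3),np.array(env.get_obs()['tool_pos']).round(3))
f=lambda p:((p[0]+.5)*240/800-.5+200,(p[1]+.5)*180/600-.5+90)
print('squat lid',plane(C['scene'],f((425,257)),.172).round(3),'base',plane(C['scene'],f((407,368)),.101).round(3))
```

```text
[0.461 0.045 0.301] [ 0.468 -0.028  0.156]
squat lid [ 0.469 -0.037  0.172] base [ 0.476 -0.022  0.101]
```

run_rows(
  segments={"moves": [[0.001, 0, 0.01, 0, 0.045], [0.001, 0, 0.025, 0, 0.045], [0.001, 0, 0.04, 0, 0.045], [0.001, 0, 0.053, 0, 0.045], [0.001, 0, 0.06, 0, 0.045], [0.001, 0, 0.06, 0, 0.045]]},
)

```text
time_s: 20.17
tool_pos: [0.4661, -0.0262, 0.0941]
tool_rot: [-179.8, 0.0, 95.5]
force: [-0.3, -1.3, -1.6]
grip_width: 0.0515
grasp_force: 25.0
```

run_rows(
  segments={"moves": [[0, 0, 0.007, 0, 0.045], [0, 0, 0.012, 0, 0.045], [0, 0, 0.016, 0, 0.045], [0, 0, 0.018, 0, 0.045], [0, 0, 0.018, 0, 0.045], [0, 0, 0.018, 0, 0.045]]},
)

```text
time_s: 20.67
tool_pos: [0.4677, -0.0261, 0.0782]
tool_rot: [180.0, -0.0, 95.5]
force: [-0.7, 0.7, -1.0]
grip_width: 0.0516
grasp_force: 25.0
```

```bash
python3 to.py .4687 -.027 .0733
```

```text
at [ 0.4677 -0.0261  0.0782] [180.   -0.   95.5] t 20.7 f [-0.7  0.7 -1. ] w 0.0516
row [-0.001   0.0009  0.0049] turn -0.1
```

run_rows(
  segments={"moves": [[0, 0, 0.002, 0, 0.045], [0, 0, 0.0035, 0, 0.045], [0, 0, 0.0035, 0, 0.045], [0, 0, 0.0035, 0, 0.045]]},
)

```text
time_s: 21.0
tool_pos: [0.4675, -0.0261, 0.0745]
tool_rot: [-180.0, -0.0, 95.5]
force: [0.1, 0.4, -1.1]
grip_width: 0.0519
grasp_force: 25.0
```

run_rows(
  segments={"moves": [[0, 0, 0.001, 0, 0.045], [0, 0, 0.0012, 0, 0.045], [0, 0, 0.0012, 0, 0.045], [0, 0, 0.0012, 0, 0.045]]},
)

```text
time_s: 21.33
tool_pos: [0.4676, -0.0261, 0.0734]
tool_rot: [180.0, -0.0, 95.5]
force: [0.0, -0.1, -2.0]
grip_width: 0.0516
grasp_force: 25.0
```

run_rows(
  segments={"moves": [[0, 0, 0.0006, 0, 0.045], [0, 0, 0.001, 0, 0.045], [0, 0, 0.001, 0, 0.045], [0, 0, 0.001, 0, 0.045]]},
)

```text
time_s: 21.67
tool_pos: [0.4677, -0.0264, 0.0726]
tool_rot: [180.0, 0.0, 95.5]
force: [-0.4, -1.9, 2.9]
grip_width: 0.0519
grasp_force: 25.0
```

Contact. Releasing, then on to the salt.

run_rows(
  segments={"moves": [[0, 0, 0, 0, 0.052], [0, 0, 0, 0, 0.058], [0, 0, 0, 0, 0.068], [0, 0, 0, 0, 0.075], [0, 0, 0, 0, 0.08], [0, 0, 0, 0, 0.08], [0, 0, 0, 0, 0.08]]},
)

```text
time_s: 22.25
tool_pos: [0.4676, -0.0259, 0.0723]
tool_rot: [180.0, -0.0, 95.5]
force: [-0.1, 0.4, 0.5]
grip_width: 0.0782
grasp_force: 0.0
```

run_rows(
  segments={"moves": [[0, 0, -0.01, 0, 0.08], [0, 0, -0.03, 0, 0.08], [0, 0, -0.06, 0, 0.08], [0, 0, -0.09, 0, 0.087], [0, 0, -0.12, 0, 0.087], [0, 0, -0.15, 0, 0.087], [0, 0, -0.18, 0, 0.087], [0, 0, -0.19, 0, 0.087]]},
)

```text
time_s: 22.92
tool_pos: [0.4695, -0.0263, 0.2677]
tool_rot: [179.6, -0.1, 95.5]
force: [0.8, 0.4, 0.0]
grip_width: 0.0867
grasp_force: 0.0
```

```bash
python3 to.py .6315 .1 .25
```

```text
at [ 0.4695 -0.0263  0.2677] [ 1.796e+02 -1.000e-01  9.550e+01] t 22.9 f [0.8 0.4 0. ] w 0.0867
row [0.1103 0.1731 0.0191] turn -0.1
```

run_rows(
  segments={"moves": [[0.006, 0.01, 0, 0, 0.087], [0.02, 0.033, 0, 0, 0.087], [0.038, 0.06, 0, 0, 0.087], [0.057, 0.09, 0, 0, 0.087], [0.076, 0.12, 0, 0, 0.087], [0.094, 0.148, 0.01, 0, 0.087], [0.107, 0.168, 0.02, 0, 0.087], [0.1103, 0.173, 0.03, 0, 0.087]]},
)

```text
time_s: 23.58
tool_pos: [0.6308, 0.105, 0.2284]
tool_rot: [-179.9, 0.0, 95.8]
force: [-0.9, 0.9, 0.2]
grip_width: 0.0869
grasp_force: 0.0
```

run_rows(
  segments={"moves": [[0, 0, 0.01, 0, 0.087], [0, 0, 0.03, 0, 0.087], [0, 0, 0.05, 0, 0.087], [0, 0, 0.05, 0, 0.087], [0, 0, 0.05, 0, 0.087], [0, 0, 0.05, 0, 0.087]]},
)

```text
time_s: 24.08
tool_pos: [0.6292, 0.0995, 0.1832]
tool_rot: [180.0, -0.0, 95.4]
force: [-0.2, -0.4, 1.2]
grip_width: 0.0865
grasp_force: 0.0
```

```bash
python3 to.py .6315 .1 .07;  python3 - <<'E'
from h import *
for p,q in(((268,89),(331,131)),((244,86),(316,124))): P,e=tri(p,q); print('back jar',P.round(3),round(e,4))
E
```

```text
at [0.6292 0.0995 0.1832] [180.   -0.   95.4] t 24.1 f [-0.2 -0.4  1.2] w 0.0865
row [0.0003 0.0023 0.1132] turn -0.2
back jar [0.781 0.15  0.081] 0.0062
back jar [0.788 0.199 0.086] 0.004
```

run_rows(
  segments={"moves": [[0, 0.002, 0.015, 0, 0.087], [0, 0.002, 0.04, 0, 0.087], [0, 0.002, 0.065, 0, 0.087], [0, 0.002, 0.088, 0, 0.087], [0, 0.002, 0.103, 0, 0.087], [0, 0.002, 0.111, 0, 0.087], [0, 0.002, 0.115, 0, 0.087], [0, 0.002, 0.115, 0, 0.087]]},
)

```text
time_s: 24.85
tool_pos: [0.6315, 0.1005, 0.0677]
tool_rot: [180.0, -0.0, 95.5]
force: [-0.2, 0.6, 0.2]
grip_width: 0.0868
grasp_force: 0.0
```

run_rows(
  segments={"moves": [[0, 0, 0, 0, 0.06], [0, 0, 0, 0, 0.04], [0, 0, 0, 0, 0.032], [0, 0, 0, 0, 0.032], [0, 0, 0, 0, 0.032], [0, 0, 0, 0, 0.032], [0, 0, 0, 0, 0.032], [0, 0, 0, 0, 0.032]]},
  grip_n=20,
)

```text
time_s: 25.52
tool_pos: [0.6317, 0.1005, 0.0676]
tool_rot: [179.9, -0.0, 95.5]
force: [1.5, 0.7, 1.5]
grip_width: 0.0414
grasp_force: 0.9
```

run_rows(
  segments={"moves": [[0, 0, 0, 0, 0.032], [0, 0, 0, 0, 0.032], [0, 0, 0, 0, 0.032]]},
)

```text
time_s: 25.77
tool_pos: [0.6316, 0.1004, 0.0676]
tool_rot: [180.0, 0.0, 95.5]
force: [0.8, -0.1, 1.3]
grip_width: 0.0398
grasp_force: 19.8
```

run_rows(
  segments={"moves": [[0, 0, 0, 0, 0.032], [0, 0, -0.01, 0, 0.032], [0, 0, -0.03, 0, 0.032], [0, 0, -0.055, 0, 0.032], [0, 0, -0.08, 0, 0.032], [0, 0, -0.095, 0, 0.032], [0, 0, -0.095, 0, 0.032]]},
)

```text
time_s: 26.35
tool_pos: [0.6332, 0.1006, 0.1668]
tool_rot: [179.6, -0.1, 95.5]
force: [0.1, 0.5, -1.5]
grip_width: 0.0397
grasp_force: 19.6
```

```bash
python3 to.py .442 .2205 .155;  python3 - <<'E'
from h import *
c=C['scene']['color'];cv2.imwrite('pics/p8.png',cv2.resize(c[70:250,220:460],(800,600)))
E
```

```text
at [0.6332 0.1006 0.1668] [ 1.796e+02 -1.000e-01  9.550e+01] t 26.4 f [ 0.1  0.5 -1.5] w 0.0397
row [ 0.1376 -0.179   0.0109] turn -0.1
```

View pics/p8.png

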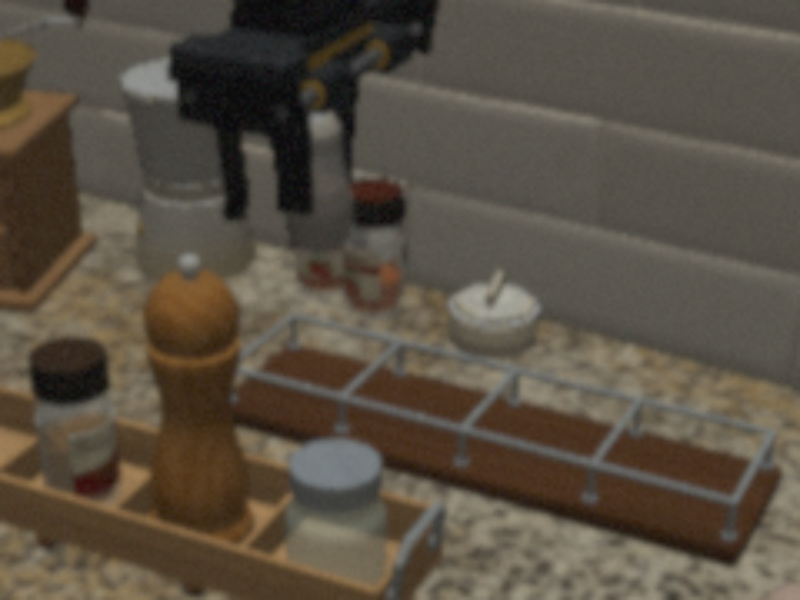

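The salt is held upright at (320,180) above the empty rack. Jar, mill and squat jar stand upright in compartments 2–4. Carrying the salt to compartment 1.

run_rows(
  segments={"moves": [[0.005, -0.01, 0, 0, 0.032], [0.02, -0.03, 0, 0, 0.032], [0.043, -0.06, 0, 0, 0.032], [0.068, -0.09, 0, 0, 0.032], [0.093, -0.12, 0, 0, 0.032], [0.117, -0.15, 0, 0, 0.032], [0.132, -0.17, 0, 0, 0.032], [0.137, -0.178, 0, 0, 0.032]]},
)

```text
time_s: 27.12
tool_pos: [0.4358, 0.2223, 0.1603]
tool_rot: [-179.7, 0.0, 95.8]
force: [0.1, 0.0, -1.6]
grip_width: 0.04
grasp_force: 19.7
```

run_rows(
  segments={"moves": [[0, 0, 0, 0, 0.032], [0, 0, 0, 0, 0.032], [0, 0, 0, 0, 0.032], [0, 0, 0, 0, 0.032]]},
)

```text
time_s: 27.45
tool_pos: [0.4423, 0.2183, 0.1621]
tool_rot: [180.0, 0.1, 95.3]
force: [-0.6, 0.2, 0.1]
grip_width: 0.0401
grasp_force: 19.7
```

```bash
python3 to.py .442 .2205 .07
```

```text
at [0.4423 0.2183 0.1621] [1.80e+02 1.00e-01 9.53e+01] t 27.4 f [-0.6  0.2  0.1] w 0.0401
row [ 0.0023 -0.0001  0.0921] turn -0.3
```

run_rows(
  segments={"moves": [[0.0015, 0, 0.01, 0, 0.032], [0.0015, 0, 0.03, 0, 0.032], [0.0015, 0, 0.05, 0, 0.032], [0.0015, 0, 0.067, 0, 0.032], [0.0015, 0, 0.078, 0, 0.032], [0.0015, 0, 0.085, 0, 0.032], [0.0015, 0, 0.088, 0, 0.032], [0.0015, 0, 0.088, 0, 0.032]]},
)

```text
time_s: 28.12
tool_pos: [0.4409, 0.221, 0.0739]
tool_rot: [-180.0, 0.0, 95.5]
force: [0.5, -1.1, -0.7]
grip_width: 0.04
grasp_force: 19.7
```

run_rows(
  segments={"moves": [[0, 0, 0, 0, 0.032], [0, 0, 0.001, 0, 0.032], [0, 0, 0.001, 0, 0.032]]},
)

```text
time_s: 28.37
tool_pos: [0.4413, 0.2217, 0.0741]
tool_rot: [179.9, -0.1, 95.5]
force: [-0.2, 0.1, -1.2]
grip_width: 0.0396
grasp_force: 19.7
```

```bash
python3 to.py .442 .2205 .0696
```

```text
at [0.4413 0.2217 0.0741] [ 1.799e+02 -1.000e-01  9.550e+01] t 28.4 f [-0.2  0.1 -1.2] w 0.0396
row [-0.0012  0.0005  0.0045] turn -0.1
```

run_rows(
  segments={"moves": [[0, 0, 0.002, 0, 0.032], [0, 0, 0.003, 0, 0.032], [0, 0, 0.003, 0, 0.032], [0, 0, 0.003, 0, 0.032]]},
)

```text
time_s: 28.7
tool_pos: [0.4408, 0.2213, 0.0704]
tool_rot: [180.0, -0.0, 95.5]
force: [-0.2, -0.3, -1.7]
grip_width: 0.0395
grasp_force: 19.7
```

run_rows(
  segments={"moves": [[0, 0, 0.0006, 0, 0.032], [0, 0, 0.001, 0, 0.032], [0, 0, 0.001, 0, 0.032], [0, 0, 0.001, 0, 0.032]]},
)

```text
time_s: 29.03
tool_pos: [0.4409, 0.2213, 0.0696]
tool_rot: [180.0, -0.0, 95.5]
force: [-0.8, -0.5, 1.8]
grip_width: 0.0398
grasp_force: 19.8
```

Contact. Releasing and retreating.

run_rows(
  segments={"moves": [[0, 0, 0, 0, 0.04], [0, 0, 0, 0, 0.045], [0, 0, 0, 0, 0.055], [0, 0, 0, 0, 0.065], [0, 0, 0, 0, 0.075], [0, 0, 0, 0, 0.08], [0, 0, 0, 0, 0.08], [0, 0, 0, 0, 0.08]]},
)

```text
time_s: 29.7
tool_pos: [0.4408, 0.2213, 0.0694]
tool_rot: [180.0, -0.0, 95.5]
force: [-1.0, -0.5, -0.2]
grip_width: 0.0757
grasp_force: 0.0
```

run_rows(
  segments={"moves": [[0, 0, -0.01, 0, 0.08], [0, 0, -0.03, 0, 0.08], [0, 0, -0.06, 0, 0.08], [0, 0, -0.09, 0, 0.087], [0, 0, -0.12, 0, 0.087], [0, 0, -0.15, 0, 0.087], [0, 0, -0.18, 0, 0.087], [0, 0, -0.19, 0, 0.087]]},
)

```text
time_s: 30.37
tool_pos: [0.4426, 0.2221, 0.265]
tool_rot: [179.6, -0.2, 95.5]
force: [1.4, -0.4, 0.6]
grip_width: 0.0869
grasp_force: 0.0
```

run_rows(
  segments={"moves": [[0.03, 0, 0, 0, 0.087], [0.06, 0, 0, 0, 0.087], [0.09, 0, 0, 0, 0.087], [0.12, 0, 0, 0, 0.087], [0.15, 0, 0, 0, 0.087], [0.18, 0, 0, 0, 0.087], [0.21, 0, 0, 0, 0.087], [0.21, 0, 0, 0, 0.087]]},
)

```text
time_s: 31.03
tool_pos: [0.4171, 0.437, 0.2584]
tool_rot: [-179.9, -0.1, 96.0]
force: [-0.1, 0.7, -0.0]
grip_width: 0.0866
grasp_force: 0.0
```

Run:
```python
from h import *
c=[cv2.resize(C[n]['color'][a:a+150,b:b+200],(400,300),interpolation=cv2.INTER_CUBIC) for n,a,b in(('scene',120,170),('top',160,195))]
cv2.imwrite('pics/end.png',np.hstack(c))
```

```text
(no output)
```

View pics/end.png

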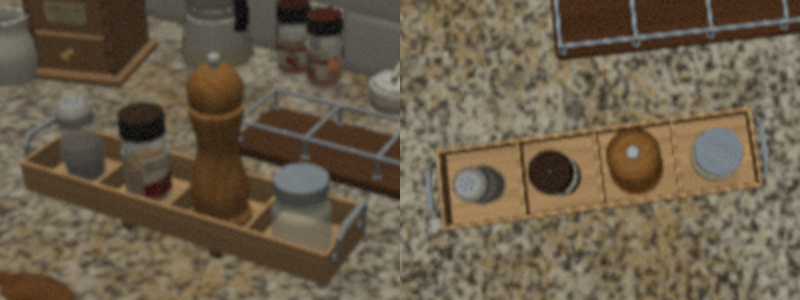

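All four stand upright in order in both halves: salt (470,184), jar (549,171), mill (632,153), squat (718,152), and the caddy is level. One last check in the caddy frame.

Run:
```python
from h import *
f=lambda p:((p[0]-400+.5)/2-.5+195,(p[1]+.5)/2-.5+160)
w=lambda p,z:plane(C['top'],f(p),z)[:2]
R,t=fit([(.042,.165),(.042,-.165),(-.042,-.165),(-.042,.165)],[w(p,.048) for p in((438,153),(750,110),(762,185),(447,228))],'caddy')
for n,p,z in(('salt',(470,184),.108),('jar',(549,171),.114),('mill',(632,153),.188),('squat',(718,152),.09)): print(n,(R.T@(w(p,z)-t)).round(3))
```

```text
caddy centre [0.4549 0.0973] yaw 6.55 res mm [[-2.8, -0.4], [-2.9, 0.9], [2.3, 1.3], [3.3, -1.8]]
salt [-0.002  0.121]
jar [-0.001  0.043]
mill [-0.001 -0.04 ]
squat [-0.003 -0.121]
```

run_rows(
  segments={"moves": [[0, 0, 0, 0, 0.087], [0, 0, 0, 0, 0.087], [0, 0, 0, 0, 0.087], [0, 0, 0, 0, 0.087]]},
  lines="1,1",
)

```text
time_s: 31.57
```

```bash
python3 -c "
from cell import env; print(env.sign_off())"
```

```text
the job is handed in; nothing more can be done
None
```

All four seasonings stand upright in the caddy in rack order (salt, spice jar, mill, squat jar), each measured within about 3 mm of its compartment centre with the caddy in place; the job is handed in at about 32 s, and no verdict was returned.

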